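Release and tip out the roll-on bottles at the scent bar

ROBOT

A 6-joint arm with a two-finger parallel gripper is mounted at the origin on the work surface. World frame = base frame: x ahead of the robot, y to its left, z up, the work surface at z = 0. Lengths are in m, angles in rad, forces in N, time in s.
With the tool pointing down it reaches from about 0.275 to 0.725 m from the base axis. Payload 15.9 kg.
Tool frame: the origin (TCP) lies at the very end of the fingers, on their centre line; the grasp point (between the pads) lies r.grip_point_offset behind it (r.grip_point_offset is the distance from the TCP to the grasp point, in m); z points along the fingers, y is the line along which they close (so a half turn about z gives the same grasp; the last joint's range is limited). The gripper opens to 85 mm and grips with 20 to 120 N. Pads are 22 mm wide; open, the fingers measure 114 mm over their backs; the gripper's body (76 mm by 85 mm) begins 54 mm behind the grasp point. The pads swing forward as they close: fully open they stand 13 mm farther back than shut.
Start: joints at [1.243, 0.213, -0.034, 1.323, 0, 1.571], TCP at [0.161, 0.473, 0.231] pointing down, gripper open.
Joint ranges: [-2.98, 2.98], [-0.74, 1.72], [-1.14, 1.35], [-2.1, 2.04], [-1.57, 1.44], [-3.14, 3.14]. Speed limits (rad/s): [1.89, 1.89, 2.39, 2.57, 3.14, 3.14].

INTERFACE

Orientations are given as a rotation vector (axis times angle).
In Python, from rig import r gives the robot as it stands.
- The arm moves only by the tool move_arm, never from a script. Its argument "motion" is a list of rows, each a list of 7 numbers: the turn, a rotation vector about the tool's x, y, z in degrees, then the shift along the tool's x, y, z in mm, then the finger opening in mm, from 0 to 85.4. In form: [[ax, ay, az, x, y, z, grip], ...]. A call has exactly 10 rows; each row shifts and turns the commanded pose from where the row before left it, along the tool's axes as they then stand; what a row does not reach is not made up. A row lasts 1/12 s, in which the tool goes at most 41.7 mm and 7.16 degrees, less where a joint would pass 70% of its speed; a pose out of reach is approached as far as the arm can. A call with a gripper value outside its range is refused whole. The fingers move at their own pace and stop on an object; "grip_force" is the grip in N (left out, the last holds). Time passes only in rows, so rows that do not move let the fingers close, or fill a call up. It gives the time, the measured TCP pose, the force, the opening and the grip force at its end, in the units of the state.
- r.read_state(): the state, without advancing time (a new reading comes with each control period).
- r.capture(name): name is "scene" or "top" or "wrist"; returns (picture, depth): 384x512x3 uint8, red, green, blue; 384x512 float32, m along the optical axis (not along the pixel's ray), 0 where there is no reading.
- r.camera_info(name): a dict with "camera_matrix" (3x3 intrinsics, pixels), "D" ([k1, k2, p1, p2, k3] as OpenCV has them; the pictures are not rectified), "cam_to_world" (4x4, takes a point from camera to world coordinates); the wrist camera has in their place "mount" (4x4, takes a point from camera to tool coordinates, whose origin is the TCP and whose axes are the flange's). Camera axes: x right, y down, z forward; pixel columns grow to the right and rows downward; lengths in m; the calibration is good to about 2 mm. A picture is of the moment at which its call begins: read the wrist's pose just before it. camera_info takes no time and is no camera call.
- r.sign_off(): hands the job in; it is judged then, once.
Trained networks look in the newest picture that a camera, given by its name, has taken for a name from the list of things; names that differ only in an ending like _2 or _b are one class to them, and where a whole thing is asked for, a point or a joint stands for the part that bears it (a point fixed in the world has none). Each returns a list of dicts, best first, with "p" (0 to 1); they miss things now and then, are a little off and sometimes report something else, mostly with a low value. They report only what shows in the picture. A call takes as long as a camera call. They do not tell look-alikes from the thing itself.
- r.boxes_of(camera, label): "point" ([x, y, z] in m, in the coordinates of the camera as it stood for that picture, good to about 4 mm: the middle of the surface that is visible of it).
- r.trace(camera, label): "mask" (384x512 bool, what is visible of it).
- r.place_of(camera, label): "point" ([x, y, z] in m, in the coordinates of the camera as it stood for that picture, good to about 4 mm: a listed point, or the origin of a listed thing).
The state is a dict: "t": time; "qpos": joint angles; "joint_vel": joint speeds; "tau": joint torques, N m; "position": TCP position; "orientation": TCP orientation; "contact_force": force on the tool from outside, world axes, zero at the start; "ft_torque": the same for the moment, N m; "opening": finger opening in m; "gripper_force": force on a finger pad.
Only numpy, scipy, OpenCV 4.12 (cv2) and the standard library are available. Lean on these libraries where they do the work, as an engineer would, in place of code of your own. Each camera call takes 0.05 s, during which the arm holds its last target. There are 200 camera calls.

TASK

Open the gate of the little tipping tray by pressing the long red release bar fully down at its middle, so that both its ends go down evenly and it does not rock sideways. Then push down one of the tray's yellow ears to tip the tray, so that all three roll-on bottles roll out over the lowered gate into the cork-lined bay, and let the tray swing back. Leave the bar down and do not shove the beaker and the small dropper bottle standing there.

Things in the scene. Friction and masses are not known exactly. Their poses are not given: they have to be found in the camera images.
- bar_mid (a point): centre of the top face of the red bar (30 mm deep in x, 240 long in y, 14 thick, white mark round its middle). Station axes: x away from the robot side, y along the bar, z up. The top is 76 mm above the table when up and sinks about 19 mm when fully pressed. Its arms are hinged 60 mm behind it (+x); pressing takes about 9 N all the way, then a firm stop; it stays where it is left
- release_bar (a joint): angle of the bar's arms: 0 up, 0.32 rad fully down at its stop. It is linked to the tray's orange gate, which sinks as the bar goes down (140 mm per rad, 45 mm when fully down) and lets the bottles out over its top
- bar_rock (a joint): sideways rock of the bar, rad: 0 when both ends are level. The bar is sprung at 7 Nm per rad about its middle: 10 N pushed 25 mm off the middle rocks it 0.036; 0.06 makes one end 14 mm lower than the other
- shelf_edge (a point): middle of the lower front (robot side) edge of a fixed clear shelf over the bar, 322 mm long in y, 88 deep: underside 120 mm above the bar's top, edge 18 mm nearer the robot than the bar's centre line, so a tool must come from the robot side leaning 25 to 45 degrees. Wooden posts 12 mm thick stand 155 mm either side of the middle. Axes as for bar_mid
- ear_left (a point): centre of the free part (top face) of the yellow ear on the tray's +y side, at its gate end (robot side), 95 mm from the tray's middle; plate 30 mm in x, 5 thick, reaching 20 mm farther out; a steel gate guide 90 mm tall stands 36 mm nearer the middle. 83 mm above the table at rest. The tray's hinge is 46 mm behind it (+x). Pushing it down 23 mm, with 3 to 8 N, tips the tray fully
- ear_right (a point): the same on the -y side, 190 mm from ear_left
- tray (a joint): tip of the teal tray: 0 at rest (leaning back 6 degrees away from the gate, held by a spring), 0.5 rad fully tipped towards the gate (22 degrees down). Springs back when let go. Inside, the tray is 120 mm by 100 mm with walls 24 mm high; the orange gate closes its end nearest the robot
- bay (a point): centre of the cork floor of the collecting bay in front of the gate (inside 95 mm in x, 114 mm in y; floor 22 mm above the table; side walls up to 50 mm, front wall up to 60 mm above the table). x points away from the robot side, towards the tray; z up
- vial0_mid (a point): amber roll-on bottle with black cap lying across the tray (a cylinder 20 mm thick, 84 mm long, 30 g, its long axis along its y); the point is its centre
- vial1_mid (a point): amber roll-on bottle with black cap lying across the tray (a cylinder 20 mm thick, 84 mm long, 30 g, its long axis along its y); the point is its centre
- vial2_mid (a point): amber roll-on bottle with black cap lying across the tray (a cylinder 20 mm thick, 84 mm long, 30 g, its long axis along its y); the point is its centre
- beaker_mid (a point): bystander: glass beaker, 50 mm across, 60 mm tall, in front of one end of the bar station; the point is its centre
- dropper_bottle_mid (a point): bystander: small amber bottle, 32 mm across, 75 mm tall, close behind the tray station; its centre
Things that resemble listed ones, but are neither listed nor needed, are in the scene too. What is shaped like the part that bears vial0_mid but pink or turquoise is not meant.

How it is judged:
On the way, in this order (a step that is already met when the one before it is completed fails the run):
1. the bar is pressed down by the robot (0.26 rad or more) (value of joint release_bar above 0.26 rad and contact force between any of the fingers, the arm and bar_rock above 0.5 N), for 0.1 s.
2. the tray is tipped towards the gate (0.15 rad or more) (value of joint tray above 0.15 rad), for 0.1 s.
At the end, for the whole second after the job is handed in: All three bottles lie at rest within the bay's walls, near its floor (centres within 32 mm of the floor's height); the tray has swung back to within 0.06 rad of rest; the bar is still down (0.26 rad or more of 0.32) (x of vial0_mid in the frame of bay between -0.05 and 0.05 m and y of vial0_mid in the frame of bay between -0.058 and 0.058 m and z of each of vial0_mid, vial1_mid, vial2_mid in the frame of bay below 0.032 m and x of vial1_mid in the frame of bay between -0.05 and 0.05 m and y of vial1_mid in the frame of bay between -0.058 and 0.058 m and x of vial2_mid in the frame of bay between -0.05 and 0.05 m and y of vial2_mid in the frame of bay between -0.058 and 0.058 m and value of joint tray below 0.06 rad and value of joint release_bar above 0.26 rad and linear speed of each of vial0, vial1, vial2 below 0.03 m/s); the robot touches nothing.
It fails at once if the bar rocks sideways by more than 0.06 rad (ends 14 mm apart in height) (value of joint bar_rock above 0.06 rad or value of joint bar_rock below -0.06 rad).
It fails at once if the beaker or the dropper bottle is moved by more than 30 mm (distance of any of beaker_mid, dropper_bottle_mid from where it was at the start of the episode above 0.03 m).
It also fails if it takes over 67 s, if anything falls off the work surface, if the arm or the gripper's body presses on something with over 40 N, if the wrist force passes 120 N, or if a joint passes its speed limit or range.

## Working session

There is one attempt and no reset: what is moved stays moved. The work goes in short steps, Python scripts to look and compute and a tool call to move; the robot and the scene stay as the last step left them, time stands still between calls to the robot, and variables do not carry over. Pictures are saved under pics/ and viewed, at most 10 in all, crops included, and the job is handed in when it is done.

Besides the shell and the picture viewer there is one more tool, called after "Call:" by a JSON object that holds its "op" and its "data". move_arm: Moves the arm, as the interface text tells. Its arguments: {"type":"object","properties":{"motion":{"type":"array","items":{"type":"array","items":{"type":"number"}}},"grip_force":{"type":"number"}},"required":["motion"]}

```bash
mkdir -p pics; ls; cat > h.py <<'E'
import numpy as np, cv2
from scipy.spatial.transform import Rotation as R
from rig import r
def T(cam):
    if cam!="wrist": return np.array(r.camera_info(cam)["cam_to_world"])
    s=r.read_state(); M=np.eye(4); M[:3,:3]=R.from_rotvec(s["orientation"]).as_matrix(); M[:3,3]=s["position"]
    return M@np.array(r.camera_info("wrist")["mount"])
def px(cam,p):
    i=r.camera_info(cam); q=np.linalg.inv(T(cam))@np.append(p,1)
    return cv2.projectPoints(q[None,:3],np.zeros(3),np.zeros(3),np.array(i["camera_matrix"]),np.array(i["D"]))[0].ravel().round()
E
python3 - <<'E'
from h import *
s=r.read_state(); print(s["t"],s["position"],s["orientation"],s["contact_force"])
names="bar_mid shelf_edge ear_left ear_right bay vial0_mid beaker_mid dropper_bottle_mid".split()
for c in ["scene","top"]:
    im,d=r.capture(c); cv2.imwrite(f"pics/{c}0.png",im[...,::-1]); M=T(c)
    for n in names:
        for o in r.place_of(c,n)[:4]:
            w=(M@np.append(o["point"],1))[:3]; print(c,n,round(o["p"],2),w.round(3),px(c,w))
E
```

```text
pics
0.0 [0.16088296 0.47302222 0.2307952 ] [-5.12620665e-01 -3.09930795e+00  1.82558184e-03] [ 0.14709394 -0.08500888 -0.55891566]
scene bar_mid 0.65 [ 0.661 -0.186  0.078] [175. 187.]
scene shelf_edge 0.67 [ 0.643 -0.191  0.195] [169. 152.]
scene ear_left 0.68 [0.528 0.287 0.085] [366. 221.]
scene ear_right 0.85 [0.519 0.097 0.081] [296. 189.]
scene bay 0.8 [0.45  0.196 0.021] [339. 198.]
scene vial0_mid 0.82 [0.66  0.409 0.01 ] [390. 302.]
scene vial0_mid 0.79 [0.617 0.185 0.077] [312. 233.]
scene vial0_mid 0.52 [0.74  0.288 0.009] [328. 307.]
scene vial0_mid 0.4 [0.448 0.192 0.021] [338. 197.]
scene beaker_mid 0.88 [ 0.547 -0.066  0.024] [238. 186.]
scene dropper_bottle_mid 0.78 [0.689 0.18  0.039] [296. 264.]
top bar_mid 0.79 [ 0.665 -0.19   0.073] [335. 173.]
top shelf_edge 0.76 [ 0.645 -0.195  0.199] [347. 173.]
top ear_left 0.87 [0.526 0.291 0.085] [165. 221.]
top ear_right 0.66 [0.517 0.095 0.08 ] [236. 225.]
top bay 0.84 [0.45  0.192 0.021] [203. 248.]
top vial0_mid 0.79 [0.619 0.182 0.079] [205. 189.]
top vial0_mid 0.45 [0.736 0.287 0.009] [174. 153.]
top vial0_mid 0.45 [0.658 0.406 0.011] [134. 179.]
top beaker_mid 0.74 [ 0.544 -0.066  0.034] [291. 216.]
top dropper_bottle_mid 0.44 [0.681 0.178 0.035] [209. 170.]
```

View pics/scene0.png

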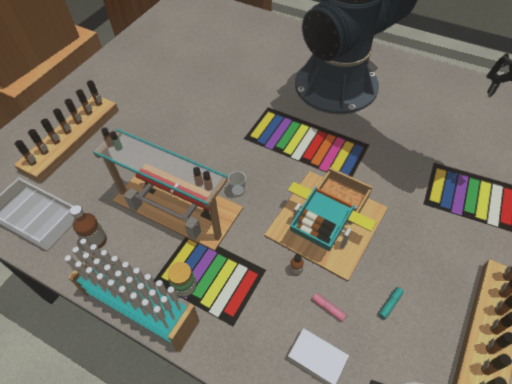

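View pics/top0.png

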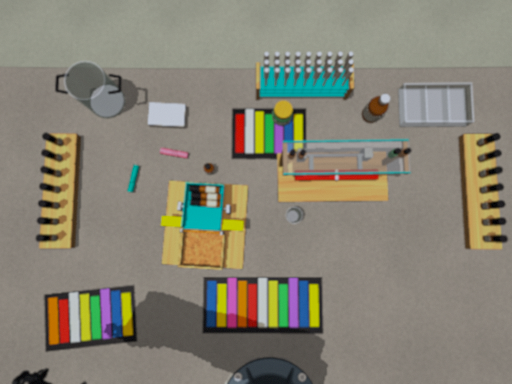

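The pictures show the bar station at top-view pixel (335,173), with its clear shelf and a beaker at (291,214). The tray station is at (205,215), with yellow ears at (172,221) and (232,225), and its bay is at (203,248). The dropper bottle is at (209,168). The pink and turquoise rolls on the table are the decoys. The network points fit these and the given heights.

```bash
cat >> h.py <<'E'
def pose(yaw,lean):
    z=np.array([np.sin(lean)*np.cos(yaw),np.sin(lean)*np.sin(yaw),-np.cos(lean)]); y=np.array([-np.sin(yaw),np.cos(yaw),0])
    return np.c_[np.cross(y,z),y,z]
def rel(p,Rt,s=None):
    s=s or r.read_state(); A=R.from_rotvec(s["orientation"]).as_matrix()
    d=np.asarray(p)-s["position"]
    print("turn deg",np.degrees(R.from_matrix(A.T@Rt).as_rotvec()).round(2),"shift(before turn) mm",(A.T@d*1e3).round(1),"shift(after) mm",(Rt.T@d*1e3).round(1))
def cloud(cam,mask,d):
    i=r.camera_info(cam); v,u=np.nonzero(mask&(d>0))
    n=cv2.undistortPoints(np.c_[u,v].astype(float)[:,None],np.array(i["camera_matrix"]),np.array(i["D"]))[:,0]
    z=d[v,u]; return (T(cam)@np.c_[n*z[:,None],z,np.ones(len(z))].T).T[:,:3]
E
python3 - <<'E'
from h import *
print(np.array(r.camera_info("wrist")["mount"]).round(3), r.grip_point_offset)
for c in ["scene","top"]:
    im,d=r.capture(c); h=im.astype(int)
    red=(h[...,0]>140)&(h[...,1]<70)&(h[...,2]<70)
    P=cloud(c,red,d); P=P[(abs(P[:,0]-.663)<.06)&(abs(P[:,1]+.188)<.16)&(abs(P[:,2]-.072)<.012)]
    l=cv2.fitLine(P[:,:2].astype(np.float32),cv2.DIST_HUBER,0,.01,.01).ravel()
    print(c,len(P),l.round(3),np.degrees(np.arctan2(-l[0],l[1])),P[:,1].min(),P[:,1].max(),P.mean(0))
rel([.60,-.19,.22],pose(-.05,np.radians(40)))
E
```

```text
[[-0.001 -0.953 -0.303  0.078]
 [ 1.    -0.001 -0.001  0.001]
 [ 0.    -0.303  0.953 -0.142]
 [ 0.     0.     0.     1.   ]] 0.0187Traceback (most recent call last):
  File "<stdin>", line 7, in <module>
cv2.error: OpenCV(4.12.0) /io/opencv/modules/imgproc/src/linefit.cpp:50: error: (-215:Assertion failed) count > 0 in function 'fitLine2D_wods'
```

```bash
python3 - <<'E'
from h import *
for c in ["scene","top"]:
    im,d=r.capture(c); h=im.astype(int)
    red=(h[...,0]-h[...,1]>70)&(h[...,0]-h[...,2]>70)
    P=cloud(c,red,d); P=P[(abs(P[:,0]-.663)<.06)&(abs(P[:,1]+.188)<.16)]
    print(len(P),np.percentile(P,[5,50,95],axis=0).round(3) if len(P) else "")
    P=P[abs(P[:,2]-.072)<.015]
    if len(P)<10: continue
    l=cv2.fitLine(P[:,:2].astype(np.float32),cv2.DIST_HUBER,0,.01,.01).ravel()
    print(c,len(P),l.round(3),np.degrees(np.arctan(-l[0]/l[1])),P[:,1].min(),P[:,1].max(),P.mean(0))
rel([.60,-.19,.22],pose(-.05,np.radians(40)))
E
```

```text
216 [[ 0.672 -0.258  0.072]
 [ 0.718 -0.143  0.199]
 [ 0.722 -0.048  0.201]]
scene 58 [ 0.009 -1.     0.673 -0.194] 0.53480816 -0.3015296837904293 -0.09714744140485476 [ 0.67283555 -0.19372916  0.07405046]
400 [[ 0.647 -0.299  0.072]
 [ 0.653 -0.186  0.076]
 [ 0.659 -0.085  0.08 ]]
top 400 [ 0.008 -1.     0.653 -0.219] 0.43779895 -0.3108092571936675 -0.073617555811735 [ 0.6530141  -0.19128864  0.07622449]
turn deg [ -5.56 -39.74 -15.26] shift(before turn) mm [-629.2 -486.7   11.3] shift(after) mm [-354.  -640.6  311.8]
```

Call:
{"op": "move_arm", "data": {"motion": [[0, 0, 0, -31.5, -24.3, 0, 0], [0, 0, 0, -31.5, -24.3, 0, 0], [0, 0, 0, -31.5, -24.3, 0, 0], [0, 0, 0, -31.5, -24.3, 0, 0], [0, 0, 0, -31.5, -24.3, 0, 0], [0, 0, 0, -31.5, -24.3, 0, 0], [0, 0, 0, -31.5, -24.3, 0, 0], [0, 0, 0, -31.5, -24.3, 0, 0], [0, 0, 0, -31.5, -24.3, 0, 0], [0, 0, 0, -31.5, -24.3, 0, 0]]}}

```text
t: 1.88
position: [0.3816, 0.14, 0.2316]
orientation: [0.512, 3.099, 0.001]
contact_force: [0.8, 1.6, 0.0]
opening: -0.0002
gripper_force: 0.0
```

Call:
{"op": "move_arm", "data": {"motion": [[0, 0, 0, -30, -24, 0, 0], [0, 0, 0, -30, -24, 0, 0], [0, 0, 0, -30, -24, 0, 0], [0, 0, 0, -30, -24, 0, 0], [0, 0, 0, -30, -24, 0, 0], [0, 0, 0, -30, -24, 0, 0], [0, 0, 0, -30, -24, 0, 0], [0, 0, 0, -30, -24, 0, 0], [0, 0, 0, -30, -24, 0, 0], [0, 0, 0, 0, 0, 0, 0]]}}

```text
t: 2.72
position: [0.569, -0.1545, 0.2296]
orientation: [-0.518, -3.098, 0.002]
contact_force: [1.5, -0.4, 0.2]
opening: 0.0001
gripper_force: 0.0
```

```bash
python3 - <<'E'
from h import *
s=r.read_state(); print(s["t"],s["position"])
rel([.575,-.191,.21],pose(0,np.radians(40)))
E
```

```text
2.7167 [ 0.56905    -0.15451413  0.22963209]
turn deg [ -6.68 -39.67 -18.19] shift(before turn) mm [-17.5 -32.5  19.7] shift(after) mm [  8.1 -36.5  18.9]
```

Call:
{"op": "move_arm", "data": {"motion": [[-0.95, -5.67, -2.6, 0, -5, 2.5, 0], [-0.95, -5.67, -2.6, 0, -5, 2.5, 0], [-0.95, -5.67, -2.6, 0, -5, 2.5, 0], [-0.95, -5.67, -2.6, 0, -5, 2.5, 0], [-0.95, -5.67, -2.6, 0, -5, 2.5, 0], [-0.95, -5.67, -2.6, 0, -5, 2.5, 0], [-0.95, -5.67, -2.6, 0, -5, 2.5, 0], [0, 0, 0, 0, 0, 0, 0], [0, 0, 0, 0, 0, 0, 0], [0, 0, 0, 0, 0, 0, 0]]}}

```text
t: 3.55
position: [0.5666, -0.1841, 0.2159]
orientation: [0.004, 2.453, 0.002]
contact_force: [0.8, 0.2, 0.6]
opening: -0.0002
gripper_force: 0.0
```

```bash
python3 - <<'E'
from h import *
s=r.read_state(); print(s["t"],s["position"])
im,d=r.capture("wrist"); cv2.imwrite("pics/w1.png",im[...,::-1]); M=T("wrist")
for n in ["bar_mid","shelf_edge"]:
    for o in r.place_of("wrist",n)[:2]:
        w=(M@np.append(o["point"],1))[:3]; print(n,o["p"],w.round(4),px("wrist",w))
h=im.astype(int)
P=cloud("wrist",(h[...,0]-h[...,1]>70)&(h[...,0]-h[...,2]>70),d); P=P[(abs(P[:,0]-.663)<.03)&(abs(P[:,2]-.076)<.006)]
print(len(P),np.percentile(P,[1,50,99],axis=0).round(3))
l=cv2.fitLine(P[:,:2].astype(np.float32),cv2.DIST_HUBER,0,.01,.01).ravel(); print(l)
rel([.671,-.191,.095],pose(0,np.radians(40)))
E
```

```text
3.55 [ 0.56658921 -0.18406907  0.21587254]
4553 [[ 0.644 -0.305  0.07 ]
 [ 0.655 -0.185  0.075]
 [ 0.674 -0.074  0.076]]
[ 0.01032497 -0.9999467   0.655107   -0.11996489]
turn deg [ 0.05 -0.48 -0.09] shift(before turn) mm [ -2.9  -7.4 159.3] shift(after) mm [ -1.6  -7.2 159.3]
```

View pics/w1.png

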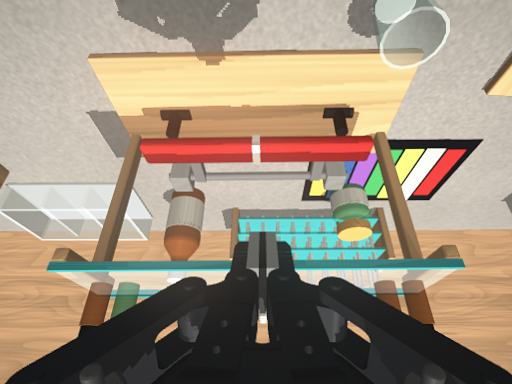

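The red bar runs from pixel (141,150) to (371,147) with its white mark at (256,149). The shelf edge is at row 265 and the beaker at (415,30), well clear. I'll take the mark's 3D position.

```bash
python3 - <<'E'
from h import *
im,d=r.capture("wrist"); h=im.astype(int)
m=np.zeros(d.shape,bool); m[130:168,246:268]=1
P=cloud("wrist",m&(h.min(2)>150),d); print(len(P),np.percentile(P,[2,50,98],axis=0).round(4))
top=P[P[:,2]>.072]; print(np.percentile(top,[2,50,98],axis=0).round(4))
h2=(h[...,0]-h[...,1]>70)&(h[...,0]-h[...,2]>70)
Q=cloud("wrist",h2,d); Q=Q[(abs(Q[:,0]-.663)<.03)&(abs(Q[:,2]-.074)<.012)]
t=Q[Q[:,2]>.073]; print(np.percentile(t,[1,50,99],axis=0).round(4))
print(px("wrist",[.663,-.19,.076]))
E
```

```text
362 [[ 0.6437 -0.2065 -0.0023]
 [ 0.6654 -0.1905  0.0691]
 [ 0.7849 -0.1775  0.0755]]
[[ 0.6439 -0.1946  0.0728]
 [ 0.656  -0.1904  0.0747]
 [ 0.6743 -0.1865  0.0755]]
[[ 0.6442 -0.3056  0.0731]
 [ 0.6568 -0.1855  0.0745]
 [ 0.6729 -0.0744  0.0756]]
[256. 156.]
```

Call:
{"op": "move_arm", "data": {"motion": [[0, 0, 0, 0, -0.8, 18, 0], [0, 0, 0, 0, -0.8, 18, 0], [0, 0, 0, 0, -0.8, 18, 0], [0, 0, 0, 0, -0.8, 18, 0], [0, 0, 0, 0, -0.8, 18, 0], [0, 0, 0, 0, -0.8, 18, 0], [0, 0, 0, 0, -0.8, 18, 0], [0, 0, 0, 0, -0.8, 18, 0], [0, 0, 0, 0, 0, 6, 0], [0, 0, 0, 0, 0, 0, 0]]}}

```text
t: 4.58
position: [0.6616, -0.1894, 0.0973]
orientation: [0.002, 2.454, 0.004]
contact_force: [1.0, -0.5, 0.6]
opening: 0.0001
gripper_force: 0.0
```

Call:
{"op": "move_arm", "data": {"motion": [[0, 0, 0, 1.85, -0.1, 2.8, 0], [0, 0, 0, 1.85, -0.1, 2.8, 0], [0, 0, 0, 1.85, -0.1, 2.8, 0], [0, 0, 0, 1.85, -0.1, 2.8, 0], [0, 0, 0, 1.85, -0.1, 2.8, 0], [0, 0, 0, 1.85, -0.1, 2.8, 0], [0, 0, 0, 1.85, -0.1, 2.8, 0], [0, 0, 0, 1.85, -0.1, 2.8, 0], [0, 0, 0, 1.85, -0.1, 2.8, 0], [0, 0, 0, 0, 0, 0, 0]]}}

```text
t: 5.42
position: [0.6639, -0.1908, 0.0681]
orientation: [0.003, 2.452, 0.002]
contact_force: [-4.3, 0.5, 4.1]
opening: 0.0001
gripper_force: 2.3
```

Call:
{"op": "move_arm", "data": {"motion": [[0, 0, 0, 0.8, 0, 1, 0], [0, 0, 0, 0.8, 0, 1, 0], [0, 0, 0, 0.8, 0, 1, 0], [0, 0, 0, 0.8, 0, 1, 0], [0, 0, 0, 0.8, 0, 1, 0], [0, 0, 0, 0, 0, 0, 0], [0, 0, 0, 0, 0, 0, 0], [0, 0, 0, 0, 0, 0, 0], [0, 0, 0, 0, 0, 0, 0], [0, 0, 0, 0, 0, 0, 0]]}}

```text
t: 6.25
position: [0.664, -0.1908, 0.0621]
orientation: [0.003, 2.452, 0.002]
contact_force: [-5.8, -0.1, 5.4]
opening: -0.0001
gripper_force: 3.3
```

```bash
python3 - <<'E'
from h import *
im,d=r.capture("wrist"); cv2.imwrite("pics/w2.png",im[...,::-1]); h=im.astype(int)
Q=cloud("wrist",(h[...,0]-h[...,1]>70)&(h[...,0]-h[...,2]>70),d); Q=Q[(abs(Q[:,0]-.66)<.03)&(abs(Q[:,2]-.06)<.03)]
for lo in np.arange(-.31,-.07,.03):
    k=Q[(Q[:,1]>lo)&(Q[:,1]<lo+.03)]
    if len(k)>5: print(round(lo,2),len(k),np.percentile(k,[2,98],axis=0)[:,[0,2]].round(4).tolist())
E
```

```text
-0.31 2576 [[0.6455, 0.0431], [0.6701, 0.0598]]
-0.28 2869 [[0.6451, 0.0427], [0.6704, 0.0598]]
-0.25 2844 [[0.6447, 0.043], [0.6693, 0.0598]]
-0.22 2256 [[0.6444, 0.0426], [0.6686, 0.0596]]
-0.19 2337 [[0.644, 0.0428], [0.6677, 0.0597]]
-0.16 2911 [[0.6436, 0.0428], [0.6686, 0.0597]]
-0.13 2947 [[0.6432, 0.0427], [0.6685, 0.0597]]
-0.1 2644 [[0.643, 0.0429], [0.6675, 0.0598]]
```

View pics/w2.png

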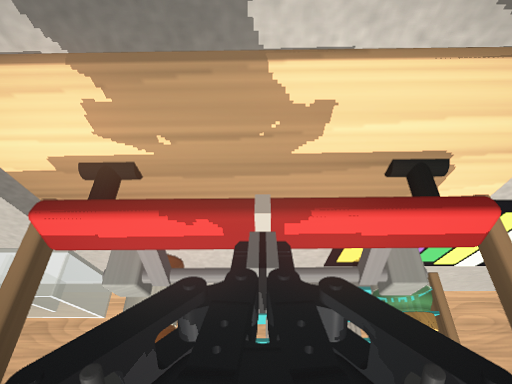

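The fingers press on the white mark at (263,225), and the bar is level along its whole length. The force shows no stop yet, so I press on.

Call:
{"op": "move_arm", "data": {"motion": [[0, 0, 0, 0.6, 0, 0.8, 0], [0, 0, 0, 0.6, 0, 0.8, 0], [0, 0, 0, 0.6, 0, 0.8, 0], [0, 0, 0, 0.6, 0, 0.8, 0], [0, 0, 0, 0, 0, 0, 0], [0, 0, 0, 0, 0, 0, 0], [0, 0, 0, 0, 0, 0, 0], [0, 0, 0, 0, 0, 0, 0], [0, 0, 0, 0, 0, 0, 0], [0, 0, 0, 0, 0, 0, 0]]}}

```text
t: 7.13
position: [0.6647, -0.1909, 0.06]
orientation: [0.002, 2.45, 0.002]
contact_force: [-31.1, 4.3, 36.2]
opening: 0.0002
gripper_force: 22.0
```

At the firm stop. Retracting.

Call:
{"op": "move_arm", "data": {"motion": [[0, 0, 0, -2, 0, -3, 0], [0, 0, 0, -2, 0, -3, 0], [0, 0, 0, 0, 0, -15, 0], [0, 0, 0, 0, 0, -20, 0], [0, 0, 0, 0, 0, -25, 0], [0, 0, 0, 0, 0, -30, 0], [0, 0, 0, 0, 0, -30, 0], [0, 0, 0, 0, 0, -30, 0], [0, 0, 0, 0, 0, -30, 0], [0, 0, 0, 0, 0, -20, 0]]}}

```text
t: 7.97
position: [0.5356, -0.191, 0.222]
orientation: [0.002, 2.45, 0.001]
contact_force: [-0.3, -0.8, 0.4]
opening: -0.0002
gripper_force: 0.0
```

```bash
python3 - <<'E'
from h import *
s=r.read_state(); print(s["t"],s["position"])
im,d=r.capture("wrist"); h=im.astype(int)
Q=cloud("wrist",(h[...,0]-h[...,1]>70)&(h[...,0]-h[...,2]>70),d); Q=Q[(abs(Q[:,0]-.66)<.03)&(abs(Q[:,2]-.06)<.03)]
for lo in (-.31,-.22,-.12):
    k=Q[(Q[:,1]>lo)&(Q[:,1]<lo+.04)]
    if len(k)>5: print(round(lo,2),len(k),np.percentile(k,[2,98],axis=0)[:,[0,2]].round(4).tolist())
M=T("top"); im,d=r.capture("top")
for n in ["ear_left","ear_right","bay"]:
    for o in r.place_of("top",n)[:1]: print(n,o["p"],(M@np.append(o["point"],1))[:3].round(4))
h=im.astype(int); P=cloud("top",(h[...,0]>150)&(h[...,1]>130)&(h[...,2]<60),d)
for n,c in (("L",(.527,.289)),("R",(.518,.096))):
    k=P[(abs(P[:,:2]-c)<.04).all(1)&(abs(P[:,2]-.083)<.012)]; print(n,len(k),np.percentile(k,[2,50,98],axis=0).round(3).tolist() if len(k) else "")
E
```

```text
7.9667 [ 0.53557956 -0.19101342  0.22201325]
-0.31 795 [[0.6455, 0.0474], [0.6721, 0.0617]]
-0.22 627 [[0.6444, 0.0468], [0.6703, 0.0619]]
-0.12 829 [[0.6433, 0.0462], [0.6691, 0.0615]]
ear_left 0.8 [0.5261 0.2892 0.0867]
ear_right 0.82 [0.5149 0.096  0.0801]
bay 0.81 [0.4484 0.1907 0.0204]
L 199 [[0.513, 0.251, 0.077], [0.527, 0.277, 0.083], [0.541, 0.303, 0.087]]
R 221 [[0.502, 0.077, 0.078], [0.516, 0.105, 0.083], [0.53, 0.133, 0.087]]
```

```bash
python3 - <<'E'
from h import *
s=r.read_state(); print(s["qpos"].round(2) if hasattr(s["qpos"],"round") else s["qpos"])
rel([.51,.088,.15],pose(np.radians(87),0)); rel([.51,.088,.15],pose(np.radians(0),0))
E
```

```text
[-0.52 -0.13 -0.68  0.4   0.32 -0.41]
turn deg [-29.79  31.58 -83.35] shift(before turn) mm [ 65.1 278.7  36.6] shift(after) mm [-277.1   41.3   69. ]
turn deg [ 0.11 39.49 -0.1 ] shift(before turn) mm [ 65.1 278.7  36.6] shift(after) mm [ 26.7 278.9  69. ]
```

Call:
{"op": "move_arm", "data": {"motion": [[0, 0, 0, 0, 34.8, 0, 0], [0, 0, 0, 0, 34.8, 0, 0], [0, 0, 0, 0, 34.8, 0, 0], [0, 0, 0, 0, 34.8, 0, 0], [0, 0, 0, 0, 34.8, 0, 0], [0, 0, 0, 0, 34.8, 0, 0], [0, 0, 0, 0, 34.8, 0, 0], [0, 0, 0, 0, 34.8, 0, 0], [-2.13, 2.26, -5.95, 0, 0, 0, 0], [-2.13, 2.26, -5.95, 0, 0, 0, 0]]}}

```text
t: 9.05
position: [0.5355, 0.0927, 0.2182]
orientation: [-0.307, 2.52, 0.006]
contact_force: [0.2, 0.3, 0.6]
opening: -0.0002
gripper_force: 0.0
```

Call:
{"op": "move_arm", "data": {"motion": [[-2.13, 2.26, -5.95, 0, 0, 0, 0], [-2.13, 2.26, -5.95, 0, 0, 0, 0], [-2.13, 2.26, -5.95, 0, 0, 0, 0], [-2.13, 2.26, -5.95, 0, 0, 0, 0], [-2.13, 2.26, -5.95, 0, 0, 0, 0], [-2.13, 2.26, -5.95, 0, 0, 0, 0], [-2.13, 2.26, -5.95, 0, 0, 0, 0], [-2.13, 2.26, -5.95, 0, 0, 0, 0], [-2.13, 2.26, -5.95, 0, 0, 0, 0], [-2.13, 2.26, -5.95, 0, 0, 0, 0]]}}

```text
t: 9.88
position: [0.5371, 0.0876, 0.2185]
orientation: [-1.857, 2.405, 0.003]
contact_force: [-0.2, 0.1, 0.2]
opening: 0.0001
gripper_force: 0.0
```

Call:
{"op": "move_arm", "data": {"motion": [[-2.13, 2.26, -5.95, 0, 0, 0, 0], [-2.13, 2.26, -5.95, 0, 0, 0, 0], [0, 0, 0, 0, 0, 0, 0], [0, 0, 0, 0, 0, 0, 0], [0, 0, 0, 0, 0, 0, 0], [0, 0, 0, 0, 0, 0, 0], [0, 0, 0, 0, 0, 0, 0], [0, 0, 0, 0, 0, 0, 0], [0, 0, 0, 0, 0, 0, 0], [0, 0, 0, 0, 0, 0, 0]]}}

```text
t: 10.72
position: [0.5368, 0.0874, 0.2206]
orientation: [2.161, -2.28, 0.0]
contact_force: [-0.9, -0.1, -0.5]
opening: -0.0001
gripper_force: 0.0
```

```bash
python3 - <<'E'
from h import *
im,d=r.capture("wrist"); cv2.imwrite("pics/w3.png",im[...,::-1]); h=im.astype(int)
P=cloud("wrist",(h[...,0]>130)&(h[...,1]>110)&(h[...,2]<70),d); k=P[(abs(P[:,:2]-(.518,.096))<.045).all(1)&(abs(P[:,2]-.083)<.015)]
print(len(k),np.percentile(k,[1,50,99],axis=0).round(3).tolist() if len(k) else "")
M=T("wrist")
for o in r.place_of("wrist","ear_right")[:2]: w=(M@np.append(o["point"],1))[:3]; print(o["p"],w.round(4),px("wrist",w))
rel([.51,.088,.11],pose(np.radians(87),0))
E
```

```text
10 [[0.501, 0.111, 0.081], [0.502, 0.132, 0.083], [0.519, 0.137, 0.084]]
0.98 [0.5167 0.0991 0.0822] [284. 187.]
turn deg [ 0.01 -0.01 -0.06] shift(before turn) mm [  0.9  26.8 110.5] shift(after) mm [  0.9  26.9 110.5]
```

View pics/w3.png

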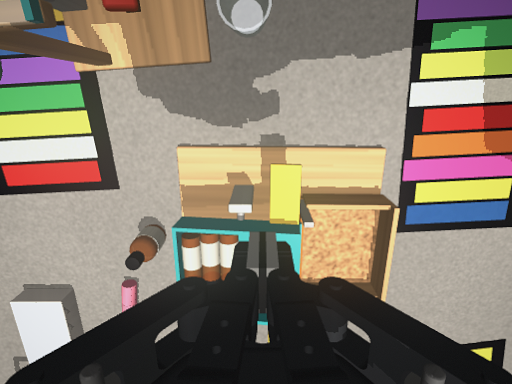

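The ear spans pixels (285,165) to (285,223), with the steel guide at (307,213) beside it. The three bottles are in the tray at (210,255), and the gate is lowered with the bay open at (345,245).

Call:
{"op": "move_arm", "data": {"motion": [[0, 0, 0, -0.3, 3.3, 14, 0], [0, 0, 0, -0.3, 3.3, 14, 0], [0, 0, 0, -0.3, 3.3, 14, 0], [0, 0, 0, -0.3, 3.3, 14, 0], [0, 0, 0, -0.3, 3.3, 14, 0], [0, 0, 0, -0.3, 3.3, 14, 0], [0, 0, 0, -0.3, 3.3, 14, 0], [0, 0, 0, -0.3, 3.3, 14, 0], [0, 0, 0, 0, 0, 10, 0], [0, 0, 0, 0, 0, 0, 0]]}}

```text
t: 11.65
position: [0.5095, 0.0911, 0.0966]
orientation: [2.16, -2.278, -0.002]
contact_force: [-0.5, -0.1, -0.9]
opening: 0.0002
gripper_force: 0.0
```

Call:
{"op": "move_arm", "data": {"motion": [[0, 0, 0, 0, 0, 4, 0], [0, 0, 0, 0, 0, 4, 0], [0, 0, 0, 0, 0, 4, 0], [0, 0, 0, 0, 0, 4, 0], [0, 0, 0, 0, 0, 3, 0], [0, 0, 0, 0, 0, 3, 0], [0, 0, 0, 0, 0, 3, 0], [0, 0, 0, 0, 0, 3, 0], [0, 0, 0, 0, 0, 2, 0], [0, 0, 0, 0, 0, 0, 0]]}}

```text
t: 12.48
position: [0.5099, 0.0913, 0.0679]
orientation: [2.161, -2.278, -0.002]
contact_force: [-5.2, 0.8, 6.3]
opening: -0.0
gripper_force: 3.3
```

Call:
{"op": "move_arm", "data": {"motion": [[0, 0, 0, 0, 0, 1.5, 0], [0, 0, 0, 0, 0, 1.5, 0], [0, 0, 0, 0, 0, 1, 0], [0, 0, 0, 0, 0, 1, 0], [0, 0, 0, 0, 0, 1, 0], [0, 0, 0, 0, 0, 1, 0], [0, 0, 0, 0, 0, 0, 0], [0, 0, 0, 0, 0, 0, 0], [0, 0, 0, 0, 0, 0, 0], [0, 0, 0, 0, 0, 0, 0]]}}

```text
t: 13.32
position: [0.5105, 0.0913, 0.0615]
orientation: [2.161, -2.279, -0.0]
contact_force: [-3.8, -0.7, 6.1]
opening: 0.0
gripper_force: 3.8
```

```bash
python3 - <<'E'
from h import *
a,_=r.capture("scene"); b,_=r.capture("wrist")
a=cv2.resize(a[130:290,230:430],(600,480),interpolation=cv2.INTER_CUBIC); cv2.imwrite("pics/s4.png",a[...,::-1])
M=T("scene")
for o in r.place_of("scene","vial0_mid")[:6]: print(round(o["p"],2),(M@np.append(o["point"],1))[:3].round(3))
E
```

```text
0.91 [0.66  0.407 0.01 ]
0.72 [0.737 0.288 0.012]
0.49 [0.48  0.196 0.03 ]
```

View pics/s4.png

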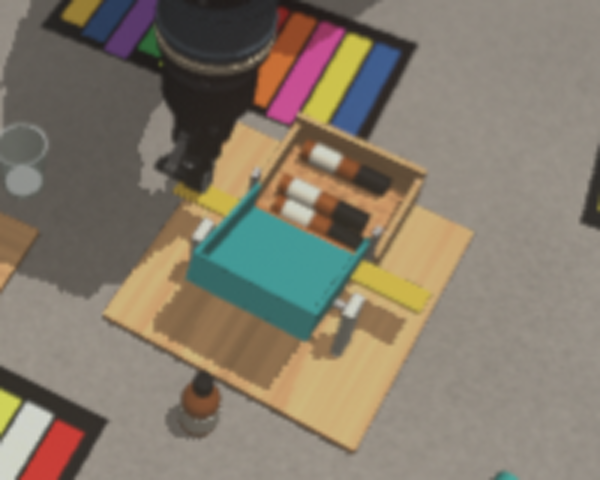

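The tray is tipped and empty, and all three bottles lie in the bay at (345,170), (325,205) and (315,222) in the crop. I'll release the ear gently and back away.

Call:
{"op": "move_arm", "data": {"motion": [[0, 0, 0, 0, 0, -3, 0], [0, 0, 0, 0, 0, -3, 0], [0, 0, 0, 0, 0, -4, 0], [0, 0, 0, 0, 0, -4, 0], [0, 0, 0, 0, 0, -5, 0], [0, 0, 0, 0, 0, -8, 0], [0, 0, 0, 0, 0, -15, 0], [0, 0, 0, 0, 0, -30, 0], [0, 0, 0, 0, 0, -30, 0], [0, 0, 0, 0, 0, -30, 0]]}}

```text
t: 14.3
position: [0.5104, 0.0911, 0.195]
orientation: [2.161, -2.279, -0.0]
contact_force: [0.5, 0.4, -0.1]
opening: 0.0002
gripper_force: 0.0
```

```bash
python3 - <<'E'
from h import *
a,_=r.capture("scene"); M=T("scene")
for o in r.place_of("scene","vial0_mid")[:6]: print(round(o["p"],2),(M@np.append(o["point"],1))[:3].round(3))
b,d=r.capture("top"); h=b.astype(int)
P=cloud("top",(h[...,0]>150)&(h[...,1]>130)&(h[...,2]<60),d); k=P[(abs(P[:,:2]-(.527,.289))<.04).all(1)&(P[:,2]>.04)]; print(np.median(k,axis=0))
Q=cloud("top",(h[...,0]-h[...,1]>70)&(h[...,0]-h[...,2]>70),d);Q=Q[(abs(Q[:,0]-.66)<.04)&(abs(Q[:,1]+.19)<.13)]; print(np.percentile(Q,[5,50,95],axis=0).round(3))
a=cv2.resize(a[130:290,230:430],(600,480),interpolation=cv2.INTER_CUBIC); cv2.imwrite("pics/s5.png",a[...,::-1])
E
```

```text
0.85 [0.739 0.286 0.009]
0.85 [0.662 0.408 0.011]
[0.5271307  0.29480984 0.08285371]
[[ 0.648 -0.299  0.05 ]
 [ 0.654 -0.198  0.055]
 [ 0.662 -0.087  0.059]]
```

View pics/s5.png

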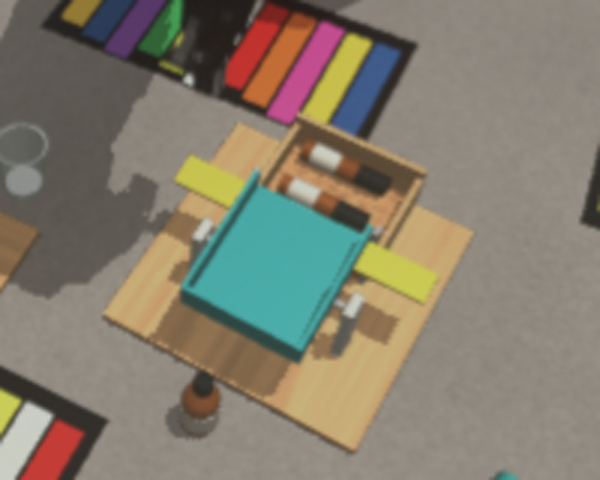

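The tray is back at rest and empty, and two bottles show at (345,165) and (325,200). The third should be hidden behind the tray's edge, so I'll check it from the top camera.

```bash
python3 - <<'E'
from h import *
b,d=r.capture("top"); c=px("top",[.47,.19,.03]).astype(int); x,y=c; print(c)
cv2.imwrite("pics/t6.png",cv2.resize(b[y-50:y+40,x-50:x+50],(600,540),interpolation=cv2.INTER_CUBIC)[...,::-1])
P=cloud("top",np.ones(d.shape,bool),d); P=P[(abs(P[:,1]-.185)<.03)]
for x0 in np.arange(.40,.54,.008):
    k=P[abs(P[:,0]-x0)<.004]; print(round(x0,3),np.median(k[:,2]).round(3),end="; ")
E
```

```text
[204 241]
0.4 nan; 0.408 nan; 0.416 nan; 0.424 nan; 0.432 nan; 0.44 nan; 0.448 nan; 0.456 nan; 0.464 nan; 0.472 nan; 0.48 nan; 0.488 nan; 0.496 nan; 0.504 nan; 0.512 nan; 0.52 nan; 0.528 nan; 0.536 nan;
  return _methods._mean(a, axis=axis, dtype=dtype,
  ret = ret.dtype.type(ret / rcount)
```

View pics/t6.png

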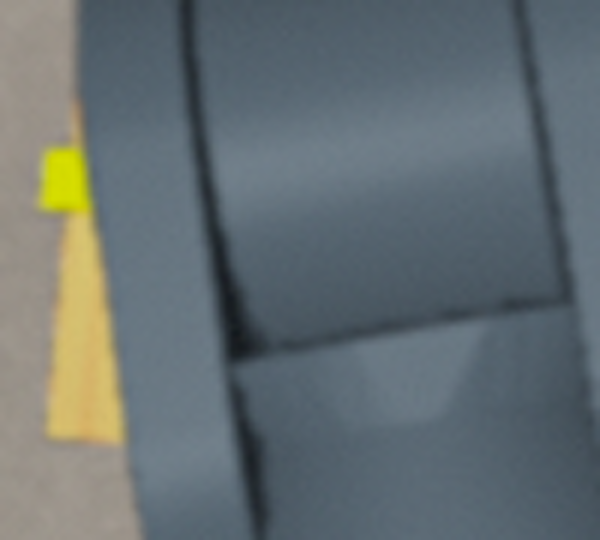

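The arm blocks the top camera. I'll raise it a little and move it aside to -y (tool +x), then look again.

Call:
{"op": "move_arm", "data": {"motion": [[0, 0, 0, 20, 0, -10, 0], [0, 0, 0, 25, 0, -5, 0], [0, 0, 0, 25, 0, 0, 0], [0, 0, 0, 25, 0, 0, 0], [0, 0, 0, 25, 0, 0, 0], [0, 0, 0, 25, 0, 0, 0], [0, 0, 0, 25, 0, 0, 0], [0, 0, 0, 25, 0, 0, 0], [0, 0, 0, 15, 0, 0, 0], [0, 0, 0, 0, 0, 0, 0]]}}

```text
t: 15.33
position: [0.4987, -0.1208, 0.2072]
orientation: [2.157, -2.281, -0.002]
contact_force: [0.0, 0.4, 0.1]
opening: 0.0001
gripper_force: 0.0
```

```bash
python3 - <<'E'
from h import *
b,d=r.capture("top"); x,y=204,241
cv2.imwrite("pics/t7.png",cv2.resize(b[y-50:y+40,x-50:x+50],(600,540),interpolation=cv2.INTER_CUBIC)[...,::-1])
M=T("top")
for o in r.place_of("top","vial0_mid")[:6]: w=(M@np.append(o["point"],1))[:3]; print(round(o["p"],2),w.round(3))
P=cloud("top",np.ones(d.shape,bool),d); P=P[(abs(P[:,1]-.185)<.03)]
for x0 in np.arange(.40,.54,.008):
    k=P[abs(P[:,0]-x0)<.004]; print(round(x0,3),len(k) and np.median(k[:,2]).round(3),end="; ")
E
```

```text
0.77 [0.481 0.194 0.031]
0.73 [0.731 0.288 0.01 ]
0.48 [0.66  0.407 0.014]
0.4 0.053; 0.408 0.041; 0.416 0.04; 0.424 0.021; 0.432 0.022; 0.44 0.022; 0.448 0.038; 0.456 0.041; 0.464 0.037; 0.472 0.036; 0.48 0.041; 0.488 0.037; 0.496 0.042; 0.504 0.08; 0.512 0.082; 0.52 0.081; 0.528 0.08; 0.536 0.079;
```

View pics/t7.png

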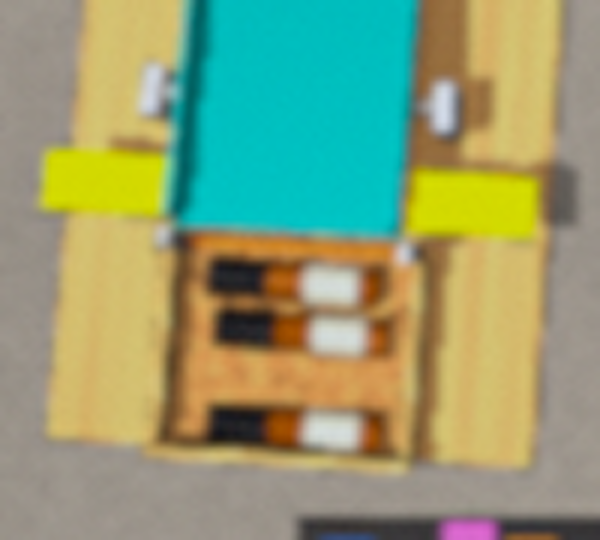

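All three bottles lie flat on the bay floor, at rows 283, 333 and 427. The tray is at rest and the bar is down.

```bash
python3 -c "
from rig import r
print(r.sign_off())"
```

```text
the job is handed in; nothing more can be done
None
```

I handed the job in at about 15 s of the 67 s allowed. The bar was pressed evenly at its middle and is still down, all three bottles lie flat in the bay, and the tray has swung back. The arm went nowhere near the beaker or the dropper bottle; the hand-in gave no verdict.

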